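# Square a plate on the drilling jig and lock it

## Robot

A 6-joint arm with a two-finger parallel gripper is mounted at the origin on the work surface. World frame = base frame: x ahead of the robot, y to its left, z up, the work surface at z = 0. Lengths are in mm, angles in degrees, forces in N, time in s.
With the tool pointing down it reaches from about 300 to 850 mm from the base axis. Payload 4.2 kg.
Tool frame: the origin (TCP) lies on the centre line of the jaws, within the pads' length; the fingertips stand 14 mm ahead of it and the grasp point (between the pads) lies 5 mm behind it; z points along the fingers, y is the direction in which the jaws open and shut (so a half turn about z gives the same grasp; the last joint's range is limited). The gripper opens to 91 mm and grips with 3 to 60 N. Pads are 32 mm wide; open, the fingers measure 118 mm over their backs; the gripper's body (76 mm by 178 mm) begins 60 mm behind the grasp point.
Start: joints at [63.598, 18.312, 89.639, -0, 72.044, -1.146], TCP at [245.335, 520.05, 227.976] pointing down, gripper open.
Joint ranges: [-177.97, 177.97], [-48.28, 115.42], [12.27, 149.76], [-77.06, 257.06], [2.81, 150.46], [-146.56, 146.56]. Speed limits (degrees/s): [147.25, 147.25, 180, 180, 180, 180].

## Interface

Orientations are given as [roll, pitch, yaw] about the fixed x, y, z axes, in that order (R = Rz(yaw) Ry(pitch) Rx(roll)).
In Python, from workcell import env gives the robot as it stands.
- The arm moves only by the tool play_rows, never from a script. Its argument "increments" is a list of rows, each a list of 5 numbers: the shift along the world's x, y, z in mm, then the turn about the world's z in degrees, then the closure, from 0 (fully open) to 1 (shut). In form: [[x, y, z, yaw, fingers], ...]. A call has 1 to 20 rows; each row shifts and turns the commanded pose from where the row before left it; what a row does not reach is not made up. A row lasts 1/8 s, in which the tool goes at most 62.5 mm and 10.7 degrees, less where a joint would pass 70% of its speed; a pose out of reach is approached as far as the arm can. A call is refused whole if a number of a shift passes 62.5 or a number of a turn 10.7, either way. A call with a gripper value outside its range is refused whole. The fingers move at their own pace and stop on an object; "newtons" is the grip in N (left out, the last holds). Time passes only in rows, so rows that do not move let the fingers close. It gives the time, the measured TCP pose, the force and the opening at its end, in the units of the state.
- env.state(): the state, without advancing time (a new reading comes with each control period).
- env.grab_frame(name): name is "scene" or "top" or "wrist"; returns the picture (384x512x3 uint8, red, green, blue); there is no depth.
- env.calibration(name): a dict with "fx", "fy", "cx", "cy" (pixels), "R" (3x3) and "t" (3): a world point X has camera coordinates R X + t; the wrist camera has in their place "hand_eye" (4x4, takes a point from camera to tool coordinates, whose origin is the TCP and whose axes are the flange's). Camera axes: x right, y down, z forward; pixel columns grow to the right and rows downward; lengths in mm; the calibration is good to about 2 mm. A picture is of the moment at which its call begins: read the wrist's pose just before it. calibration takes no time and is no camera call.
- env.job_done(): hands the job in, once; it reports no verdict.
The state is a dict: "time_s": time; "qpos": joint angles; "qvel": joint speeds; "effort": joint torques, N m; "ee_pos": TCP position; "ee_rot": TCP orientation; "force": force on the tool from outside, world axes, zero at the start; "torque": the same for the moment, N m; "gripper_width": finger opening in mm.
Only numpy, scipy, OpenCV 4.12 (cv2) and the standard library are available. Lean on these libraries where they do the work, as an engineer would, in place of code of your own. Each camera call takes 0.05 s, during which the arm holds its last target.

## Task

Square the notched metal plate on the plywood drilling jig: keeping it flat on the board, slide it until its notched corner bears on the round peg, then push the opposite corner so that the plate turns about the peg until its end comes up against the square stop block, and press it home there with a steady push of about 10 N for a second (never push it, or load peg or block, with more than 15 N). Then swing the hold-down bar over the plate as far as it goes and let go, with the plate still home against peg and block. Leave the jar, mug and screwdriver alone.

Things in the scene. Friction and masses are not known exactly. Their poses are not given: they have to be found in the camera images.
- jig: Plywood board 250 x 200 x 14 mm fixed on the bench, with peg, stop block and hold-down. z up; origin on its underside (bench top). In its frame, mm: board spans x -130 to 120, y -105 to 105; peg axis x -75, y -20; stop block's face is the plane x = -88, looking to +x, y 38 to 62; hold-down's post (16 dia.) x -20, y 80.
- peg: Round steel peg, 14 mm diameter, standing 18 mm above the board; fixed. Origin on its axis at the board's top (14 mm above the bench); axes as the jig's. At the start the plate's origin lies 6 to 15 mm from it on the jig's +x side, and the plate is turned 0.2 to 0.42 rad clockwise (from above) relative to the jig.
- stop: Square-cornered steel stop block, 26 x 24 mm, 12 mm tall, fixed to the board. Origin at the foot of the face that the plate's end comes against (middle of that face); the face looks along the jig's +x. The plate bears on it 58 to 77 mm (plate y) from the peg; pressing the plate's far end along the jig's -x about 45 mm from its origin line (plate y 45) loads both block and peg and squares the plate, even if it was turned slightly too far.
- plate: Loose flat aluminium plate 110 x 90 x 10 mm, about 0.26 kg, one corner cut out by a 20 x 20 notch. Origin on its underside where the peg's axis sits when both notch faces bear on the peg; x along the length, y the width. In mm it spans x -13 to 97, y -13 to 77; the notch is x < 7 with y < 7; middle near x 44, y 34. Home: origin over the peg axis, x parallel to the jig's x.
- push_corner (a point): The plate's corner diagonally opposite the notch (plate x 97, y 77 mm), on the top surface (24 mm above the bench). Pushing the middle of this far end along the plate's -x brings the notch onto the peg; pushing this end near this corner along an arc round the peg then turns it anticlockwise (a straight push may jam: the fingers grip the edge). Slides with 1 to 5 N.
- hold_down (a joint): Angle of the hold-down bar about its post, rad: starts between 0 and 0.3; at 0 it points along the jig's -x; grows anticlockwise seen from above; at 1.57 (end stop) it points along the jig's -y, across the plate. Stays where left (0.08 N m friction). Steel bar 18 mm wide, 7 thick, underside 27 mm above the bench, 3 above the plate's top.
- hold_down_knob (a point): Centre of the top of the black round upright knob near the bar's free end: 18 mm diameter, 34 mm tall above the bar, its top 68 mm above the bench, its foot (bar's top) 34 mm; 68 mm from the pivot. Frame turns with the bar.
- hold_down_pivot (a point): Point on the bar's pivot axis, on top of the post, 39 mm above the bench.
- jar: Amber glass jar with metal cap, 60 mm diameter, 85 mm tall, bystander. Origin under its centre.
- mug: White mug, 80 mm diameter, 90 mm tall, bystander. Origin under its centre.
- screwdriver: Screwdriver lying on the bench, bystander.
Mind the look-alikes: they are no part of the job. Several things have the shape of the plate; the one meant has the colours described above.

How it is judged:
By the outcome, as a careful person would: the job done as asked, in the order asked, and still so for the second after the job is handed in, with the robot touching nothing.
It also fails if it takes over 72 s, if anything falls off the work surface, if the arm or the gripper's body presses on something with over 40 N, if the wrist force passes 120 N, or if a joint passes its speed limit or range.

## Working session

There is one attempt and no reset: what is moved stays moved. The work goes in short steps, Python scripts to look and compute and a tool call to move; the robot and the scene stay as the last step left them, time stands still between calls to the robot, and variables do not carry over. Pictures are saved under pics/ and viewed, and the job is handed in when it is done.

Besides the shell and the picture viewer there is one more tool, called after "Call:" as a command line: name --pt "numbers of a row" for each row, then --argument value for the rest. play_rows: Moves the arm, as the interface text tells. Its arguments: {"type":"object","properties":{"increments":{"type":"array"},"newtons":{"type":"number"}},"required":["increments"]}

```bash
mkdir -p pics; ls; python3 - <<'E'
from workcell import env
import cv2, numpy as np
np.set_printoptions(precision=4,suppress=True)
for n in ("scene","top","wrist"):
    im=env.grab_frame(n); cv2.imwrite(f"pics/{n}0.png",cv2.cvtColor(im,cv2.COLOR_RGB2BGR))
    print(n,env.calibration(n))
print(env.state())
E
```

```text
pics
scene {'fx': 350.6741996139273, 'fy': 350.6741996139273, 'cx': 257.1286515881854, 'cy': 189.59452315898218, 'R': array([[-0.5875,  0.8091, -0.0175],
       [ 0.5758,  0.4027, -0.7116],
       [-0.5687, -0.4281, -0.7024]]), 't': array([ 329.5294, -270.1776, 1177.4141])}
top {'fx': 404.1950271137322, 'fy': 404.1950271137322, 'cx': 256.54078109199617, 'cy': 189.74931820713653, 'R': array([[-0.0931, -0.9956,  0.0045],
       [-0.971 ,  0.0898, -0.2214],
       [ 0.2201, -0.025 , -0.9752]]), 't': array([ 64.3738, 592.3627, 989.5237])}
wrist {'fx': 313.6664348543044, 'fy': 313.6664348543044, 'cx': 256.4489907036441, 'cy': 184.16356598782434, 'hand_eye': array([[  -0.0002,   -0.9653,   -0.2612,   74.4292],
       [   1.    ,   -0.0001,   -0.0005,    0.1026],
       [   0.0005,   -0.2612,    0.9653, -157.677 ],
       [   0.    ,    0.    ,    0.    ,    1.    ]])}
{'time_s': 0.15, 'qpos': array([63.5977, 18.3432, 89.6875,  0.0021, 72.0438, -1.1472]), 'qvel': array([-0.0054, -0.1372, -0.1826, -0.0853,  0.0028,  0.0316]), 'effort': array([ -0.0001, -41.2775, -23.2155,   0.0726,   0.0435,  -0.0001]), 'ee_pos': array([245.1736, 519.7371, 227.3328]), 'ee_rot': array([-179.9255,   -0.0035,  154.7443]), 'force': array([ 1.0888, -0.4622,  0.2767]), 'torque': array([ 0.0215, -0.0302, -0.0228]), 'gripper_width': 91.23753023615171}
```

View pics/scene0.png

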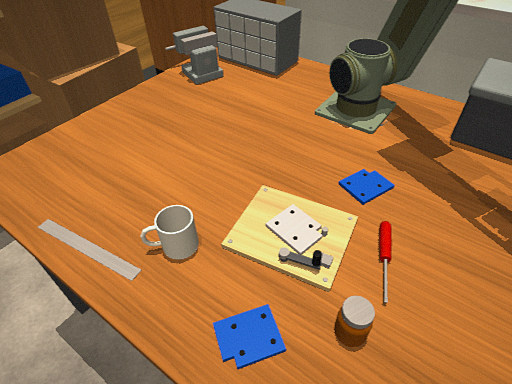

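View pics/top0.png

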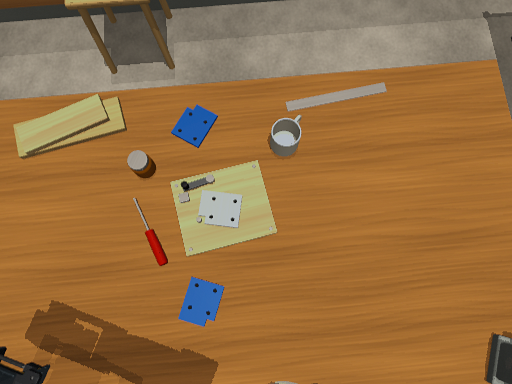

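View pics/wrist0.png

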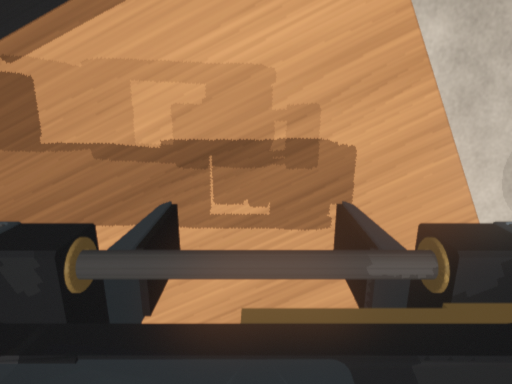

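The scene has three plate-shaped things. In the top view these are the metal (white-grey) plate on the board at (220,209), a blue one at (195,126) and a blue one at (201,301). The metal one on the jig is the target. The hold-down is at about (197,183), jar (140,163), mug (285,137), screwdriver (150,235). Next I'll take a close crop and measure.

```bash
python3 - <<'E'
import cv2
im=cv2.imread("pics/top0.png")[150:265,160:285]
cv2.imwrite("pics/top0c.png",cv2.resize(im,None,fx=6,fy=5.2,interpolation=cv2.INTER_CUBIC) if 0 else cv2.resize(im,None,fx=5,fy=5,interpolation=cv2.INTER_CUBIC))
im=cv2.imread("pics/scene0.png")[180:290,215:365]
cv2.imwrite("pics/scene0c.png",cv2.resize(im,None,fx=5,fy=5,interpolation=cv2.INTER_CUBIC))
E
```

```text
(no output)
```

View pics/top0c.png

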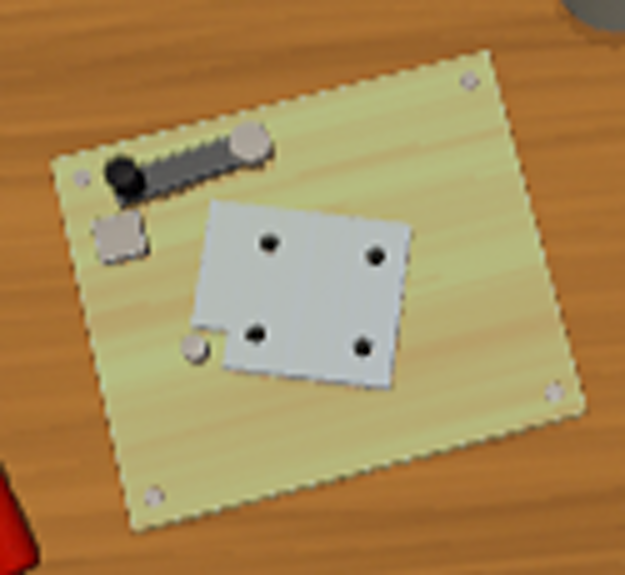

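View pics/scene0c.png

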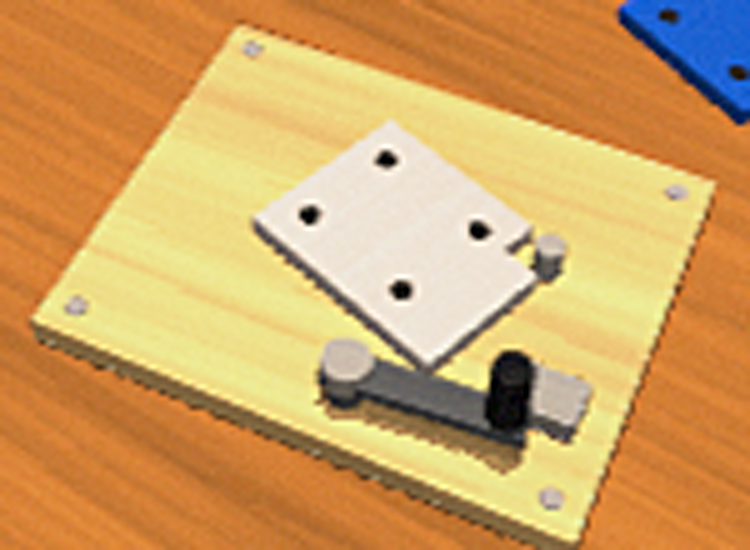

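```bash
cat > h.py <<'E'
import numpy as np
from workcell import env
from scipy.optimize import least_squares
def proj(n,X,c={}):
    if n not in c: c[n]=env.calibration(n)
    k=c[n]; p=k["R"]@np.asarray(X,float)+k["t"]
    return np.array([k["fx"]*p[0]/p[2]+k["cx"],k["fy"]*p[1]/p[2]+k["cy"]])
def T(p,q):
    c,s=np.cos(p[2]),np.sin(p[2]); return np.array([p[0]+c*q[0]-s*q[1],p[1]+s*q[0]+c*q[1],q[2]])
def fit(obs,p0):
    # obs: (cam,px,local)
    f=lambda p:np.concatenate([proj(n,T(p,X))-px for n,px,X in obs])
    r=least_squares(f,p0,loss='soft_l1'); return r.x,f(r.x).reshape(-1,2)
E
python3 - <<'E'
from h import *
np.set_printoptions(precision=2,suppress=True)
tp=lambda u,v:np.array([160+u/5-.4,150+v/5-.4]); sc=lambda u,v:np.array([215+u/5-.4,180+v/5-.4])
hy=105
J=lambda hy:[("top",tp(51,158),(-130,hy,14)),("top",tp(488,51),(120,hy,14)),("top",tp(584,409),(120,-hy,14)),("top",tp(134,530),(-130,-hy,14)),
("top",tp(194,346),(-75,-20,32)),("top",tp(250,140),(-20,80,39)),
("scene",sc(238,26),(120,-hy,14)),("scene",sc(716,184),(-130,-hy,14)),("scene",sc(580,540),(-130,hy,14)),("scene",sc(34,322),(120,hy,14)),
("scene",sc(549,243),(-75,-20,32)),("scene",sc(347,357),(-20,80,39))]
for h in (100,105):
    for cams in (("top",),("scene",),("top","scene")):
        p,r=fit([o for o in J(h) if o[0] in cams],[500,50,-1.4]); print(h,cams,p,np.degrees(p[2]),"rms",np.sqrt((r**2).mean()))
    print(r)
j=p
P=[("top",tp(211,200),(-13,77,24)),("top",tp(411,226),(97,77,24)),("top",tp(389,386),(97,-13,24)),("top",tp(225,366),(7,-13,24)),("top",tp(193,326),(-13,7,24)),
("scene",sc(391,122),(97,-13,24)),("scene",sc(254,219),(97,77,24)),("scene",sc(430,367),(-13,77,24)),("scene",sc(537,278),(-13,7,24)),("scene",sc(531,234),(7,-13,24))]
for cams in (("top",),("scene",),("top","scene")):
    p,r=fit([o for o in P if o[0] in cams],[500,50,-1.4]);print("plate",cams,p,np.sqrt((r**2).mean()))
    d=p[:2]-T(j,(-75,-20,0))[:2];c,s=np.cos(j[2]),np.sin(j[2])
    print(" in jig rel peg",c*d[0]+s*d[1],-s*d[0]+c*d[1],p[2]-j[2])
for nm,q in (("peg",(-75,-20,14)),("stop",(-88,50,14)),("post",(-20,80,39))): print(nm,T(j,q))
# knob
for a in (0,.1,.2,.3,.4):
    X=T(j,(-20-68*np.cos(a),80-68*np.sin(a),68)); print(a,proj("top",X),proj("scene",X))
print(tp(122,168),sc(513,360))
E
```

```text
100 ('top',) [571.11  99.01  -1.41] -80.51745637696759 rms 0.9052817963996178
100 ('scene',) [571.72  99.37  -1.4 ] -80.48368664612286 rms 0.7955628229572878
100 ('top', 'scene') [571.4   99.16  -1.41] -80.50447229578859 rms 0.8661457326161734
[[-0.    1.78]
 [ 0.38  0.98]
 [ 0.3  -1.51]
 [-0.71 -1.65]
 [-0.18 -0.1 ]
 [-0.2   0.04]
 [-0.78  0.55]
 [-0.36  0.81]
 [ 0.05 -1.29]
 [ 0.43 -2.04]
 [ 0.35  0.26]
 [ 0.01  0.35]]
105 ('top',) [571.31  98.95  -1.41] -80.62676964519527 rms 0.3457076038857422
105 ('scene',) [571.17  99.27  -1.4 ] -80.19091350485155 rms 0.4492253008187744
105 ('top', 'scene') [571.27  99.15  -1.4 ] -80.4014065940845 rms 0.4284425011694234
[[-0.43  0.22]
 [-0.15 -0.69]
 [ 0.85  0.24]
 [-0.2   0.32]
 [-0.15 -0.  ]
 [-0.24  0.11]
 [-0.01 -0.66]
 [ 0.18 -0.77]
 [-0.59  0.65]
 [-0.66 -0.33]
 [ 0.38  0.17]
 [ 0.11  0.32]]
plate ('top',) [541.67 159.68  -1.78] 0.27172115800102237
 in jig rel peg 10.386479295927236 0.913576334533106 -0.381438580924208
plate ('scene',) [544.04 161.24  29.63] 0.39443894538737884
 in jig rel peg 9.242363584766016 3.5039162399467076 31.029877190496396
plate ('top', 'scene') [542.7  160.42  -1.79] 0.4894335637353437
 in jig rel peg 9.827566962186177 2.0498307871566857 -0.3828607384811211
peg [539.04 169.77  14.  ]
stop [605.89 194.26  14.  ]
post [646.81 132.21  39.  ]
0 [182.86 181.4 ] [316.81 255.09]
0.1 [183.56 183.8 ] [317.81 252.42]
0.2 [184.5  186.12] [318.46 249.68]
0.3 [185.69 188.33] [318.76 246.92]
0.4 [187.11 190.42] [318.71 244.15]
[184.  183.2] [317.2 251.6]
```

```bash
cat >> h.py <<'E'
JIG=np.array([571.27,99.15,np.radians(-80.4)])
PL=np.array([542.7,160.42,-1.787])
E
python3 - <<'E'
from h import *
np.set_printoptions(precision=1,suppress=True)
s=env.state();print(s["ee_pos"],s["ee_rot"])
for q in ((140,62),(113,62),(97,62),(97,77)):
    X=T(PL,(*q,31));print(q,X,X-s["ee_pos"])
print("yaw target",np.degrees(PL[2])+180)
H=np.array([*T(JIG,(-75,-20,0))[:2],JIG[2]])
for q in ((113,45),(97,45)): print("home",T(H,(*q,31)))
d=np.array([-8.35,-5.5]);c,s_=np.cos(PL[2]),np.sin(PL[2]);print("slide",c*d[0]-s_*d[1],s_*d[0]+c*d[1])
E
```

```text
[245.2 519.7 227.3] [-179.9   -0.   154.7]
(140, 62) [573.2  10.4  31. ] [ 328.  -509.4 -196.3]
(113, 62) [579.   36.8  31. ] [ 333.8 -483.  -196.3]
(97, 62) [582.4  52.4  31. ] [ 337.3 -467.4 -196.3]
(97, 77) [597.1  49.2  31. ] [ 351.9 -470.6 -196.3]
yaw target 77.6124420101219
home [602.3  65.9  31. ]
home [599.6  81.6  31. ]
slide -3.580684870724979 9.33548048343315
```

Call:
play_rows --pt "27 -42 -5 -6.4 0.3" --pt "27 -42 -5 -6.4 0.6" --pt "27 -42 -5 -6.4 1" --pt "27 -42 -5 -6.4 1" --pt "27 -42 -10 -6.4 1" --pt "27 -42 -10 -6.4 1" --pt "27 -42 -10 -6.4 1" --pt "27 -42 -10 -6.4 1" --pt "27 -42 -10 -6.4 1" --pt "27 -42 -10 -6.4 1" --pt "29 -44 -10 -6.4 1" --pt "29 -45 -10 -6.6 1" --pt "0 0 0 0 1" --pt "0 0 0 0 1" --newtons 40

```text
time_s: 1.9
ee_pos: [572.7, 11.2, 127.6]
ee_rot: [-179.9, -0.0, 77.7]
force: [-1.0, 1.0, -0.5]
gripper_width: 0.8
```

Call:
play_rows --pt "0 0 -40 0 1" --pt "0 0 -30 0 1" --pt "0 0 -18 0 1" --pt "0 0 -8 0 1" --pt "0 0 0 0 1" --pt "0 0 0 0 1"

```text
time_s: 2.65
ee_pos: [573.9, 11.4, 33.0]
ee_rot: [179.9, -0.0, 77.8]
force: [-0.2, 0.9, 0.1]
gripper_width: 0.7
```

```bash
cat > snap.py <<'E'
import sys,cv2
from h import *
tag=sys.argv[1]; 
for n,(a,b,c,d) in (("top",(150,265,160,300)),("scene",(170,290,215,365))):
    im=env.grab_frame(n); im=cv2.cvtColor(im,cv2.COLOR_RGB2BGR); cv2.imwrite(f"pics/{n}_{tag}_full.png",im)
    cv2.imwrite(f"pics/{n}_{tag}.png",cv2.resize(im[a:b,c:d],None,fx=5,fy=5,interpolation=cv2.INTER_CUBIC))
E
python3 snap.py a
```

```text
(no output)
```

View pics/top_a.png

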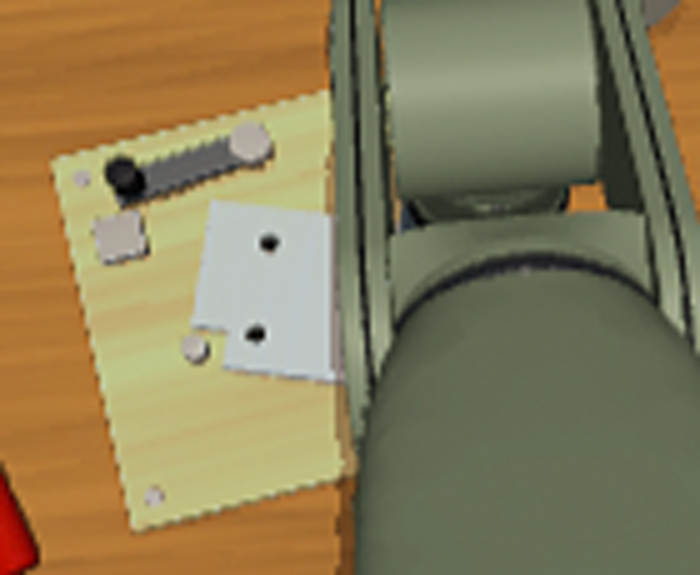

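View pics/scene_a.png

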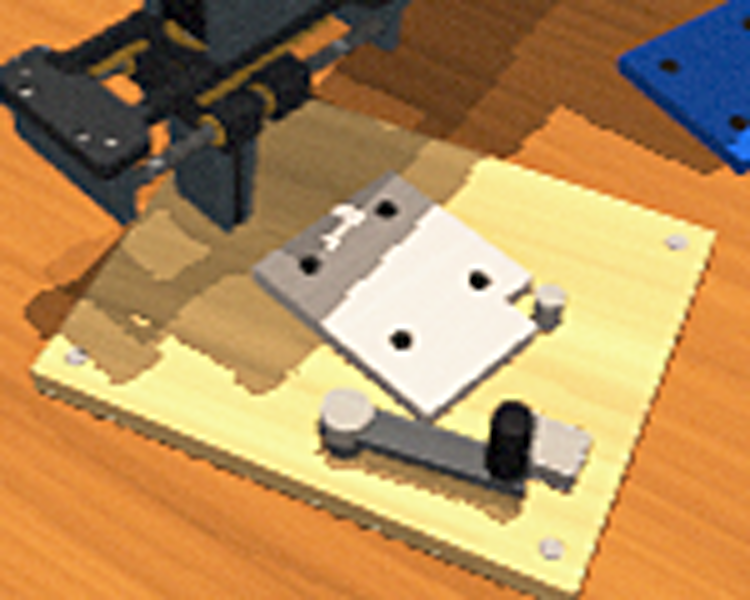

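The fingers stand clear of the far end and everything is in place. Approaching along the plate's -x.

Call:
play_rows --pt "1.3 5.9 -1 0 1" --pt "1.3 5.9 -1 0 1" --pt "1.3 5.9 0 0 1" --pt "0.7 3 0 0 1" --pt "0 0 0 0 1"

```text
time_s: 3.38
ee_pos: [578.0, 32.1, 29.9]
ee_rot: [180.0, 0.0, 77.8]
force: [-0.2, 0.6, 0.3]
gripper_width: 0.6
```

Call:
play_rows --pt "0.4 2 0 0 1" --pt "0.4 2 0 0 1" --pt "0 0 0 0 1"

```text
time_s: 3.75
ee_pos: [578.8, 35.8, 30.0]
ee_rot: [180.0, -0.0, 77.7]
force: [0.7, 0.0, -0.3]
gripper_width: 0.3
```

Call:
play_rows --pt "0.2 1 0 0 1" --pt "0.2 1 0 0 1" --pt "0 0 0 0 1"

```text
time_s: 4.12
ee_pos: [579.2, 37.6, 30.0]
ee_rot: [180.0, 0.0, 77.7]
force: [0.1, -0.8, 0.4]
gripper_width: 0.2
```

Call:
play_rows --pt "-0.5 1.4 0 0 1" --pt "-0.5 1.4 0 0 1" --pt "0 0 0 0 1"

```text
time_s: 4.5
ee_pos: [578.1, 40.8, 30.0]
ee_rot: [180.0, -0.0, 77.7]
force: [-0.1, -0.7, -1.0]
gripper_width: 0.6
```

```bash
python3 snap.py b
```

```text
(no output)
```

View pics/scene_b.png

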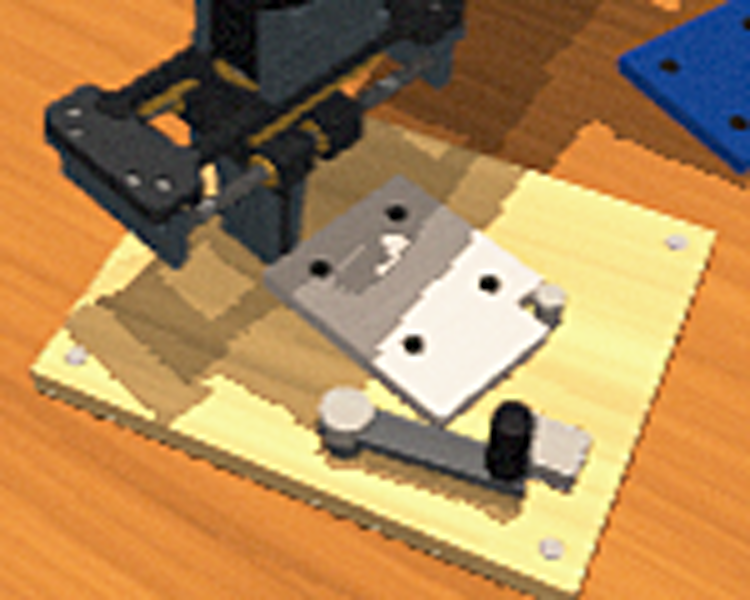

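Call:
play_rows --pt "-0.5 1.3 0 0 1" --pt "-0.5 1.3 0 0 1" --pt "0 0 0 0 1"

```text
time_s: 4.97
ee_pos: [577.1, 43.3, 30.0]
ee_rot: [-180.0, -0.0, 77.7]
force: [0.3, -0.9, 0.6]
gripper_width: 0.6
```

```bash
python3 snap.py c
```

```text
(no output)
```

View pics/scene_c.png

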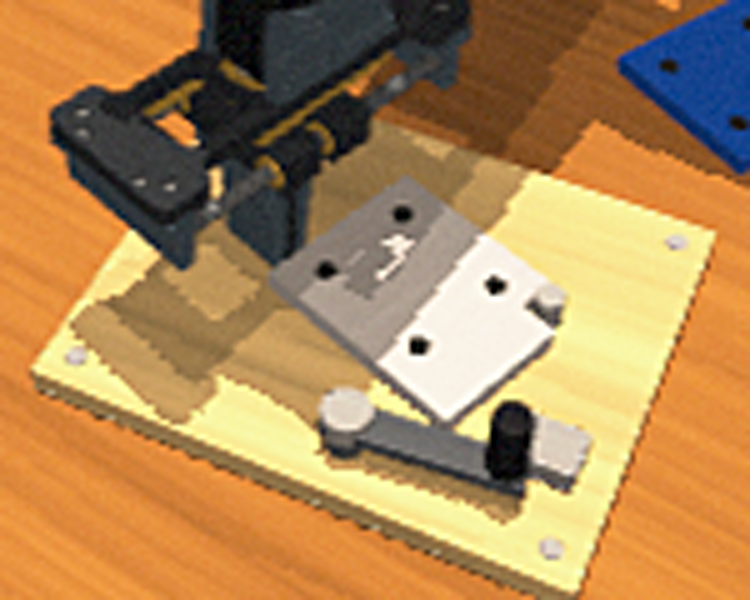

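View pics/top_c.png

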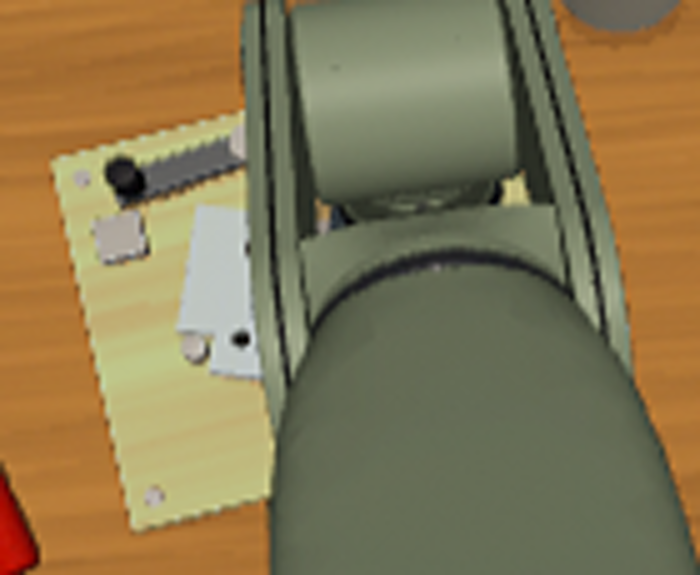

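The plate moves with the fingers, and the peg at top-crop (195,348) now sits in the notch. I'll continue until the force rises.

Call:
play_rows --pt "-0.4 1 0 0 1" --pt "0 0 0 0 1"

```text
time_s: 5.32
ee_pos: [576.8, 44.2, 30.0]
ee_rot: [180.0, -0.0, 77.7]
force: [1.2, -1.4, -0.7]
gripper_width: 0.4
```

Call:
play_rows --pt "-0.4 1 0 0 1" --pt "0 0 0 0 1"

```text
time_s: 5.58
ee_pos: [576.4, 45.0, 30.0]
ee_rot: [180.0, 0.0, 77.8]
force: [0.4, -2.5, -1.0]
gripper_width: 0.3
```

```bash
python3 - <<'E'
from h import *
np.set_printoptions(precision=2,suppress=True)
tp=lambda u,v:np.array([160+u/5-.4,150+v/5-.4]); sc=lambda u,v:np.array([215+u/5-.4,170+v/5-.4])
P=[("top",tp(195,206),(-13,77,24)),("top",tp(210,373),(7,-13,24)),("top",tp(178,331),(-13,7,24)),
("scene",sc(404,177),(97,-13,24)),("scene",sc(270,278),(97,77,24)),("scene",sc(448,425),(-13,77,24)),("scene",sc(555,332),(-13,7,24))]
p,r=fit(P,PL);j=JIG
d=p[:2]-T(j,(-75,-20,0))[:2];c,s=np.cos(j[2]),np.sin(j[2])
print(p,r);print(c*d[0]+s*d[1],-s*d[0]+c*d[1],p[2]-j[2])
print(env.state()["ee_pos"],env.state()["force"])
E
```

```text
[540.41 167.85  -1.76] [[-0.27 -0.54]
 [-0.29 -0.45]
 [-0.33 -0.18]
 [-0.26 -0.34]
 [-0.45 -0.41]
 [ 0.4  -0.57]
 [ 0.26 -0.26]]
2.1145187499622558 1.0272232275904352 -0.3615440524959306
[576.43  45.05  29.99] [ 0.37 -2.53 -1.05]
```

Call:
play_rows --pt "-0.3 0.7 0 0 1" --pt "0 0 0 0 1"

```text
time_s: 5.82
ee_pos: [576.6, 45.2, 30.0]
ee_rot: [179.9, 0.0, 77.8]
force: [2.2, -4.1, -0.9]
gripper_width: 0.4
```

Call:
play_rows --pt "-0.3 0.7 0 0 1" --pt "0 0 0 0 1"

```text
time_s: 6.08
ee_pos: [576.7, 45.4, 30.1]
ee_rot: [179.9, 0.1, 77.8]
force: [2.6, -6.8, -2.5]
gripper_width: 0.2
```

```bash
python3 snap.py d
```

```text
(no output)
```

View pics/scene_d.png

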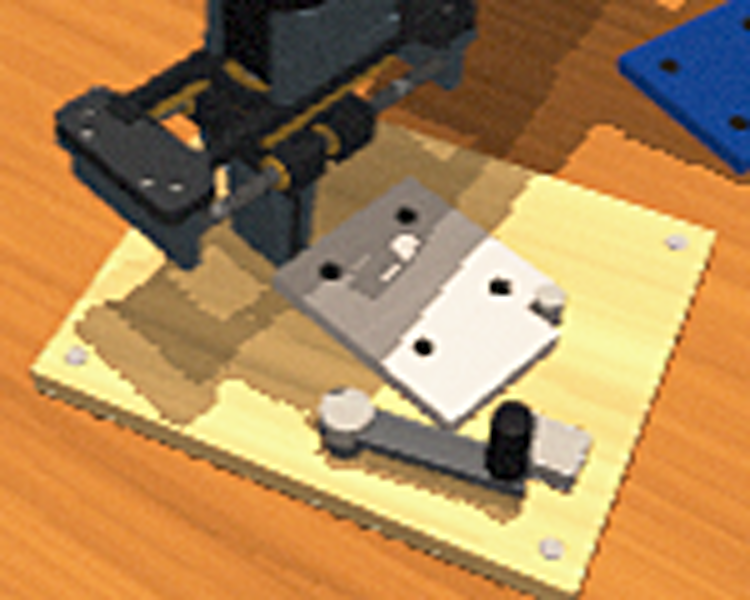

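View pics/top_d.png

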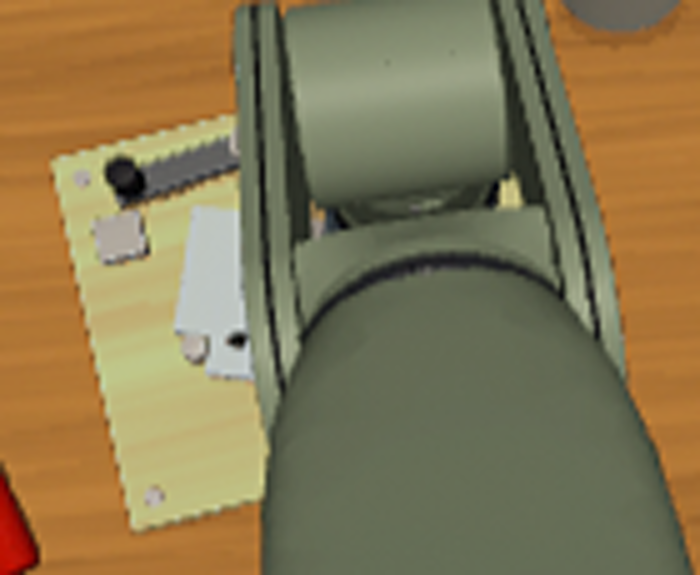

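The force has risen to 7 N with components on both notch faces, and the top view shows the peg seated in the notch. Next I'll work out the arc about the peg.

```bash
python3 - <<'E'
import numpy as np
r=np.array([37.3,-124.2]);a=np.radians(2);R=np.array([[np.cos(a),-np.sin(a)],[np.sin(a),np.cos(a)]])
for i in range(12):
    n=R@r;print(2*i+2,(n-r).round(2),(n+[539.04,169.77]).round(1));r=n
E
```

```text
2 [4.31 1.38] [580.7  46.9]
4 [4.26 1.53] [584.9  48.5]
6 [4.21 1.67] [589.1  50.1]
8 [4.14 1.82] [593.3  52. ]
10 [4.08 1.96] [597.3  53.9]
12 [4.01 2.11] [601.3  56. ]
14 [3.93 2.24] [605.3  58.3]
16 [3.85 2.38] [609.1  60.7]
18 [3.77 2.51] [612.9  63.2]
20 [3.68 2.64] [616.6  65.8]
22 [3.58 2.77] [620.2  68.6]
24 [3.48 2.89] [623.6  71.5]
```

Call:
play_rows --pt "2.2 0.4 0 1 1" --pt "2.2 0.6 0 1 1" --pt "0 0 0 0 1"

```text
time_s: 6.55
ee_pos: [581.0, 46.8, 30.1]
ee_rot: [179.9, 0.0, 79.8]
force: [1.8, -4.9, -0.8]
gripper_width: 0.2
```

Call:
play_rows --pt "2.1 0.7 0 1 1" --pt "2.1 0.8 0 1 1" --pt "2.1 0.8 0 1 1" --pt "2.1 0.8 0 1 1" --pt "0 0 0 0 1"

```text
time_s: 7.18
ee_pos: [589.3, 50.2, 30.1]
ee_rot: [179.9, 0.0, 83.8]
force: [2.2, -4.6, -0.4]
gripper_width: 0.2
```

```bash
python3 snap.py e
```

```text
(no output)
```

View pics/scene_e.png

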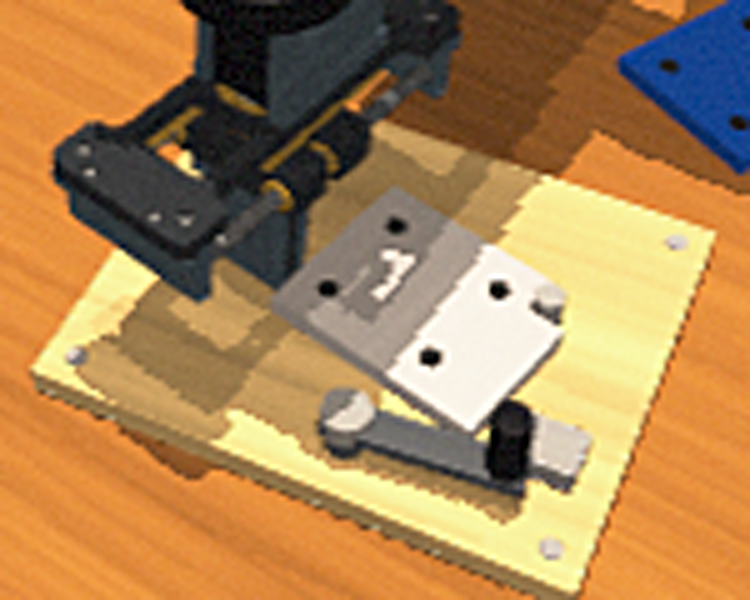

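The plate is turning with the tool and the peg is still in the notch (scene crop (548,302)). I'll carry on along the arc.

Call:
play_rows --pt "2.1 0.9 0 1 1" --pt "2.1 0.9 0 1 1" --pt "2.0 1 0 1 1" --pt "2.0 1 0 1 1" --pt "0 0 0 0 1"

```text
time_s: 7.9
ee_pos: [597.5, 53.9, 30.0]
ee_rot: [179.9, 0.0, 87.8]
force: [2.6, -5.0, -2.0]
gripper_width: 0.2
```

Call:
play_rows --pt "2.0 1 0 1 1" --pt "2.0 1.1 0 1 1" --pt "2.0 1.1 0 1 1" --pt "2.0 1.1 0 1 1" --pt "0 0 0 0 1"

```text
time_s: 8.52
ee_pos: [605.6, 58.4, 30.1]
ee_rot: [179.9, 0.0, 91.8]
force: [3.0, -4.3, -0.6]
gripper_width: 0.4
```

```bash
python3 snap.py f
```

```text
(no output)
```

View pics/scene_f.png

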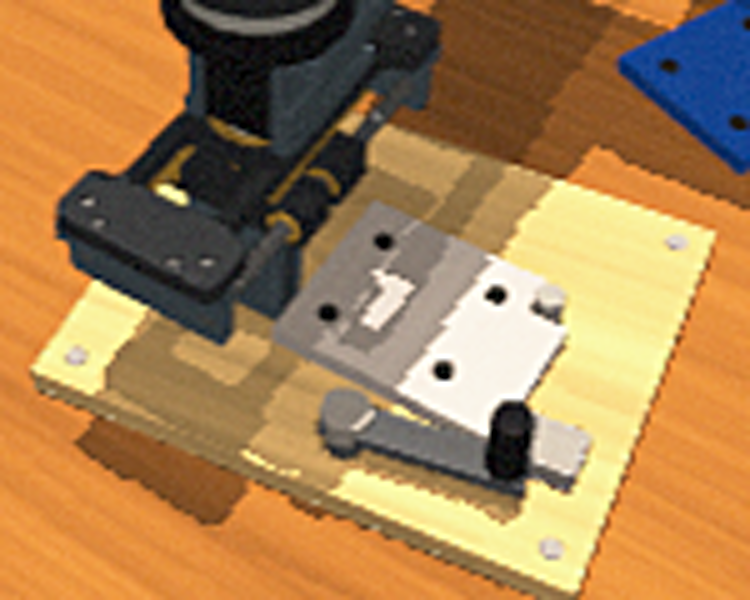

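View pics/top_f.png

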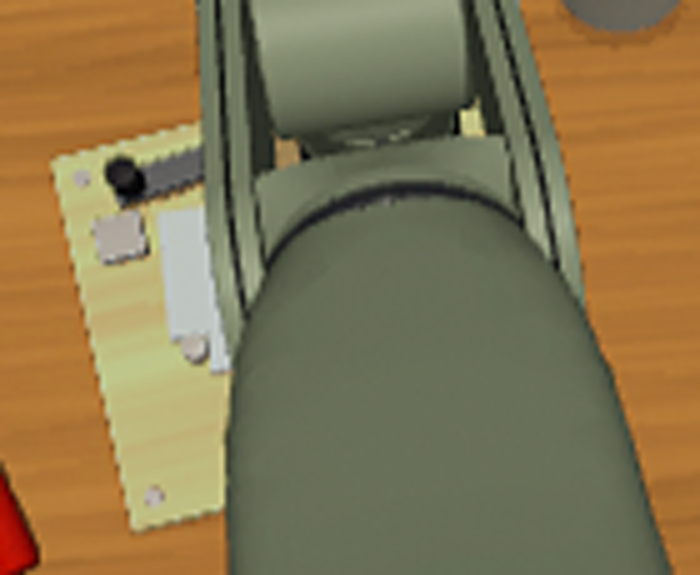

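Call:
play_rows --pt "1.9 1.1 0 1 1" --pt "1.9 1.1 0 1 1" --pt "1.9 1.2 0 1 1" --pt "0 0 0 0 1"

```text
time_s: 9.12
ee_pos: [611.2, 61.9, 30.1]
ee_rot: [179.9, 0.0, 94.7]
force: [3.0, -3.2, -1.2]
gripper_width: 0.5
```

Call:
play_rows --pt "1.9 1.2 0 1 1" --pt "0 0 0 0 1"

```text
time_s: 9.38
ee_pos: [613.1, 63.1, 30.1]
ee_rot: [179.9, 0.0, 95.7]
force: [3.2, -4.4, -1.2]
gripper_width: 0.1
```

Call:
play_rows --pt "1.9 1.2 0 1 1" --pt "0 0 0 0 1"

```text
time_s: 9.62
ee_pos: [614.9, 64.4, 30.1]
ee_rot: [179.9, 0.0, 96.7]
force: [3.2, -3.1, -1.6]
gripper_width: 0.2
```

```bash
python3 snap.py g
```

```text
(no output)
```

View pics/top_g.png

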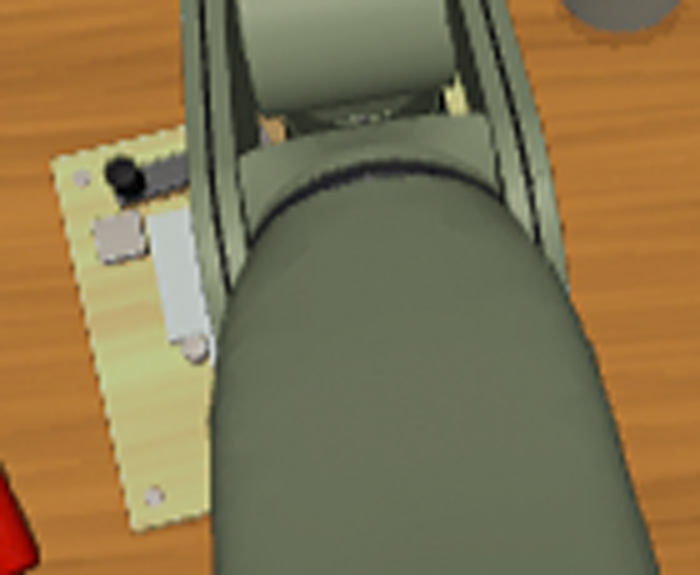

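View pics/scene_g.png

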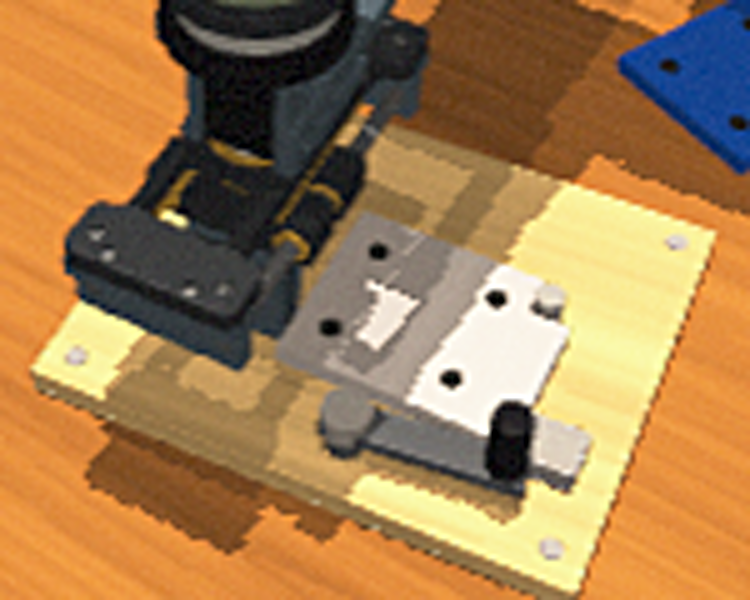

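Call:
play_rows --pt "1.8 1.3 0 1 1" --pt "0 0 0 0 1"

```text
time_s: 9.98
ee_pos: [616.7, 65.7, 30.1]
ee_rot: [179.9, 0.0, 97.7]
force: [3.5, -4.4, -1.0]
gripper_width: 0.6
```

Call:
play_rows --pt "0.9 0.7 0 0.5 1" --pt "0 0 0 0 1"

```text
time_s: 10.22
ee_pos: [617.5, 66.3, 30.1]
ee_rot: [179.9, 0.0, 98.2]
force: [3.6, -5.5, -1.1]
gripper_width: 0.7
```

Call:
play_rows --pt "0.9 0.7 0 0.5 1" --pt "0 0 0 0 1"

```text
time_s: 10.48
ee_pos: [618.5, 67.0, 30.1]
ee_rot: [179.9, 0.0, 98.7]
force: [4.4, -3.5, -0.5]
gripper_width: 0.5
```

Call:
play_rows --pt "0.9 0.7 0 0.5 1" --pt "0 0 0 0 1"

```text
time_s: 10.72
ee_pos: [619.1, 67.5, 30.0]
ee_rot: [179.9, 0.0, 99.2]
force: [3.4, -4.7, -0.4]
gripper_width: 0.5
```

Call:
play_rows --pt "0.5 0.5 0 0.3 1" --pt "0 0 0 0 1"

```text
time_s: 10.98
ee_pos: [619.3, 67.6, 30.1]
ee_rot: [180.0, 0.1, 99.5]
force: [2.7, -6.3, -0.6]
gripper_width: 0.2
```

```bash
python3 snap.py h
```

```text
(no output)
```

View pics/top_h.png

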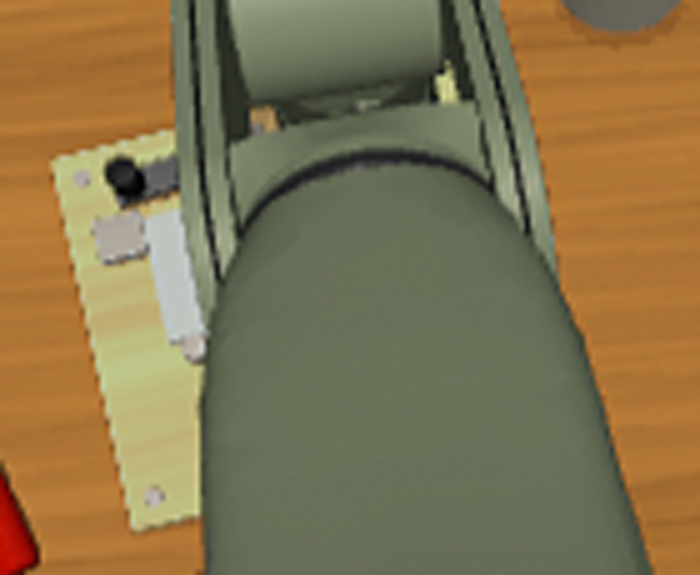

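View pics/scene_h.png

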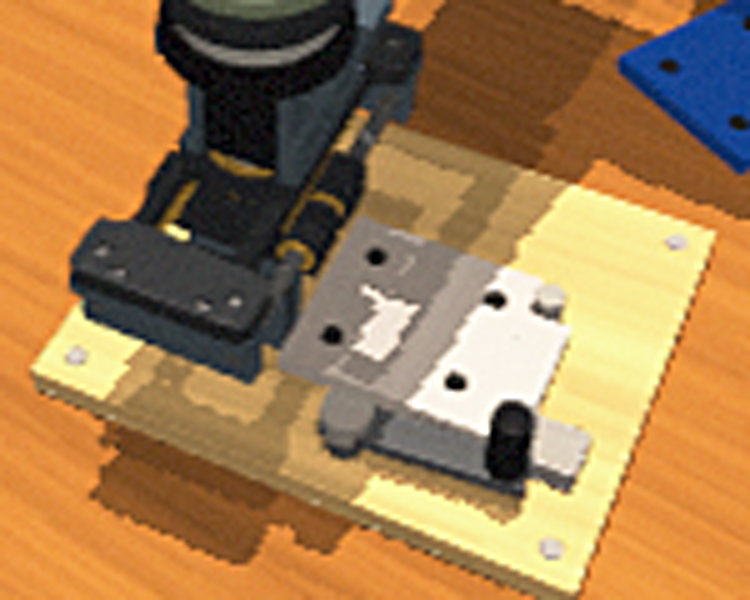

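The end now meets the block: motion has stalled and the edge lies along the block face at top crop (147,240). I'll back off square, shift to plate y 45, and press.

Call:
play_rows --pt "0.3 -2 0 0 1" --pt "1 -5 0 0 1" --pt "1 -5 0 0 1" --pt "-8 -1.4 0 0 1" --pt "-8.4 -1.4 0 0 1" --pt "-0.8 5 0 0 1" --pt "-0.5 3 0 0 1" --pt "0 0 0 0 1"

```text
time_s: 12.08
ee_pos: [604.1, 62.1, 30.1]
ee_rot: [180.0, -0.0, 99.6]
force: [0.2, -0.3, -1.2]
gripper_width: 0.6
```

Call:
play_rows --pt "-0.4 2 0 0 1" --pt "-0.2 1 0 0 1" --pt "0 0 0 0 1"

```text
time_s: 12.45
ee_pos: [603.3, 64.7, 29.9]
ee_rot: [180.0, 0.0, 99.5]
force: [-0.5, 0.1, -1.1]
gripper_width: 0.4
```

Call:
play_rows --pt "-0.2 0.6 0 0 1" --pt "0 0 0 0 1"

```text
time_s: 12.7
ee_pos: [603.2, 64.8, 30.0]
ee_rot: [180.0, 0.0, 99.6]
force: [0.9, -1.3, -0.3]
gripper_width: 0.1
```

Call:
play_rows --pt "-0.4 0.8 0 0 1" --pt "0 0 0 0 1"

```text
time_s: 12.95
ee_pos: [603.2, 64.9, 30.0]
ee_rot: [179.9, 0.1, 99.6]
force: [1.8, -5.8, -1.0]
gripper_width: 0.8
```

Call:
play_rows --pt "-0.2 0.6 0 0 1" --pt "0 0 0 0 1"

```text
time_s: 13.2
ee_pos: [603.2, 65.0, 30.0]
ee_rot: [179.9, 0.2, 99.6]
force: [2.8, -7.1, -1.5]
gripper_width: 0.4
```

Call:
play_rows --pt "-0.1 0.5 0 0 1" --pt "0 0 0 0 1"

```text
time_s: 13.45
ee_pos: [603.2, 65.0, 30.1]
ee_rot: [179.9, 0.2, 99.6]
force: [1.5, -8.5, -0.9]
gripper_width: 0.6
```

Call:
play_rows --pt "0 0.1 0 0 1" --pt "0 0 0 0 1" --pt "0 0 0 0 1" --pt "0 0 0 0 1" --pt "0 0 0 0 1"

```text
time_s: 14.08
ee_pos: [603.2, 65.0, 30.1]
ee_rot: [179.9, 0.2, 99.6]
force: [2.7, -9.3, -0.8]
gripper_width: 0.4
```

Call:
play_rows --pt "0 0 0 0 1" --pt "0 0 0 0 1" --pt "0 0 0 0 1" --pt "0 0 0 0 1" --pt "0 0 0 0 1"

```text
time_s: 14.7
ee_pos: [603.2, 65.0, 30.1]
ee_rot: [179.9, 0.2, 99.6]
force: [2.5, -9.3, -1.5]
gripper_width: 0.0
```

About 9.7 N was held for over a second. Releasing squarely and lifting clear.

Call:
play_rows --pt "0.1 -0.8 0 0 1" --pt "0.1 -1 0 0 1" --pt "0.5 -3 0 0 1" --pt "1.5 -8 0 0 1" --pt "1 -6 10 0 1" --pt "0 0 30 -8 1" --pt "0 0 40 -10 1" --pt "0 -20 40 -10 1" --pt "0 -50 10 -10 1" --pt "0 -60 0 -10 1" --pt "0 -60 0 -10 1" --pt "0 0 0 -10 1" --pt "0 0 0 -10 1" --pt "0 0 0 -6 1" --pt "0 0 0 0 1"

```text
time_s: 16.58
ee_pos: [605.5, -141.8, 160.6]
ee_rot: [180.0, -0.0, 15.6]
force: [-0.1, 0.7, -0.4]
gripper_width: 0.3
```

```bash
python3 snap.py i; python3 - <<'E'
from h import *
np.set_printoptions(precision=1,suppress=True)
for a in (0,.1,.2): 
    print(a,"knob",T(JIG,(-20-68*np.cos(a),80-68*np.sin(a),56)))
    print(" start",T(JIG,(-20-68*np.cos(a)-37*np.sin(a),80-68*np.sin(a)+37*np.cos(a),56)))
# jar cap centre from top image px (139,158)
k=env.calibration("top");d=k["R"].T@np.array([(138.5-k["cx"])/k["fx"],(158.5-k["cy"])/k["fy"],1]);o=-k["R"].T@k["t"]
print("jar",o+d*(85-o[2])/d[2]); print(env.state()["ee_pos"],env.state()["ee_rot"],env.state()["qpos"])
E
```

```text
0 knob [635.5 199.3  56. ]
 start [672.  205.4  56. ]
0.1 knob [628.8 197.8  56. ]
 start [664.5 207.6  56. ]
0.2 knob [622.4 195.7  56. ]
 start [656.9 209.   56. ]
jar [703.1 308.4  85. ]
[ 605.5 -141.6  160.4] [180.   -0.   15.6] [-14.2  25.2  89.    0.   65.8  60.1]
```

View pics/top_i.png

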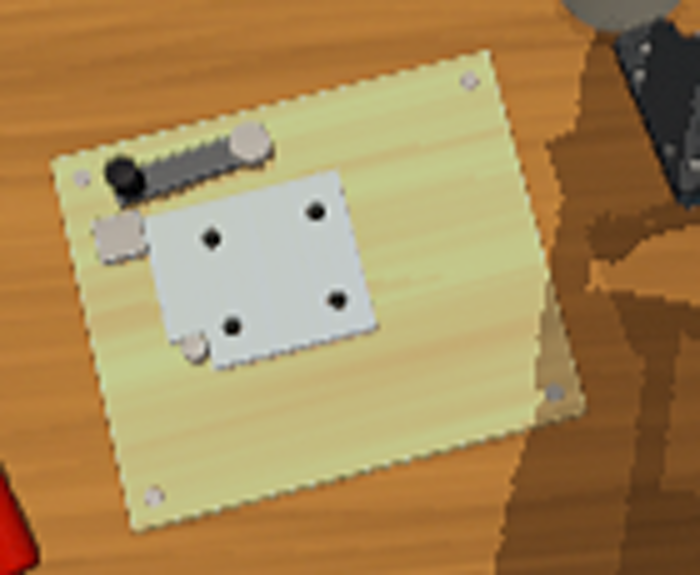

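View pics/scene_i.png

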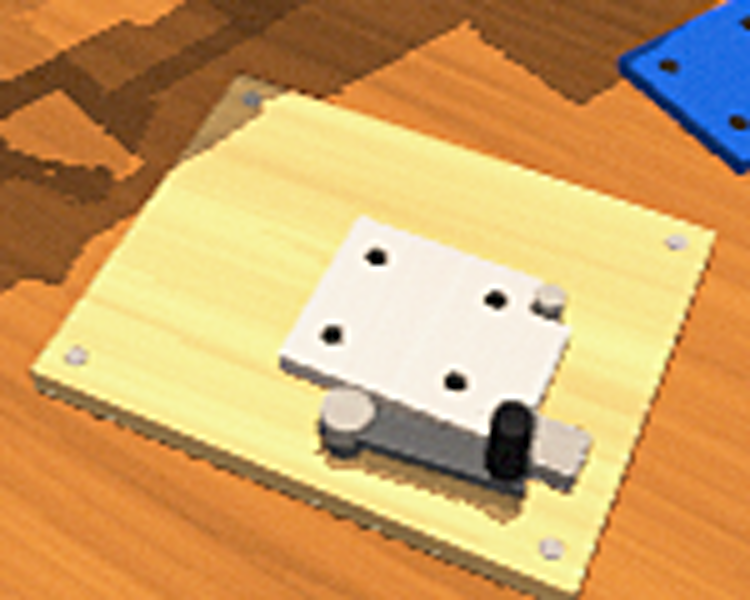

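```bash
cat > chk.py <<'E'
from h import *
import cv2,sys
np.set_printoptions(precision=2,suppress=True)
# overlay predicted home outline
for n,(a,c) in (("top",(150,160)),("scene",(170,215))):
    im=cv2.imread(f"pics/{n}_{sys.argv[1]}.png")
    H=np.array([*T(JIG,(-75,-20,0))[:2],JIG[2]])
    q=[(-13,7),(7,7),(7,-13),(97,-13),(97,77),(-13,77)]
    pts=np.array([(proj(n,T(H,(*x,24)))-[c,a]+.4)*5 for x in q]).round().astype(int)
    cv2.polylines(im,[pts],True,(0,0,255),1); cv2.imwrite(f"pics/{n}_{sys.argv[1]}_ov.png",im)
E
python3 chk.py i; python3 - <<'E'
from h import *
np.set_printoptions(precision=2,suppress=True)
tp=lambda u,v:np.array([160+u/5-.4,150+v/5-.4]); sc=lambda u,v:np.array([215+u/5-.4,170+v/5-.4])
P=[("top",tp(147,214),(-13,77,24)),("top",tp(339,170),(97,77,24)),("top",tp(378,326),(97,-13,24)),("top",tp(216,368),(7,-13,24)),("top",tp(170,341),(-13,7,24)),
("scene",sc(362,216),(97,-13,24)),("scene",sc(281,358),(97,77,24)),("scene",sc(570,327),(-13,7,24))]
j=JIG
for cams in (("top",),("top","scene")):
    p,r=fit([o for o in P if o[0] in cams],PL)
    d=p[:2]-T(j,(-75,-20,0))[:2];c,s=np.cos(j[2]),np.sin(j[2])
    print(p,np.sqrt((r**2).mean()),"rel",c*d[0]+s*d[1],-s*d[0]+c*d[1],p[2]-j[2])
E
```

```text
[539.72 168.82   4.86] 0.3305901064952249 rel 1.0485340551955364 0.5131660672849337 6.265414945591166
[539.54 169.55  -1.41] 0.5018884601409163 rel 0.29333726182532616 0.4554421260313014 -0.009704817134031707
```

View pics/top_i_ov.png

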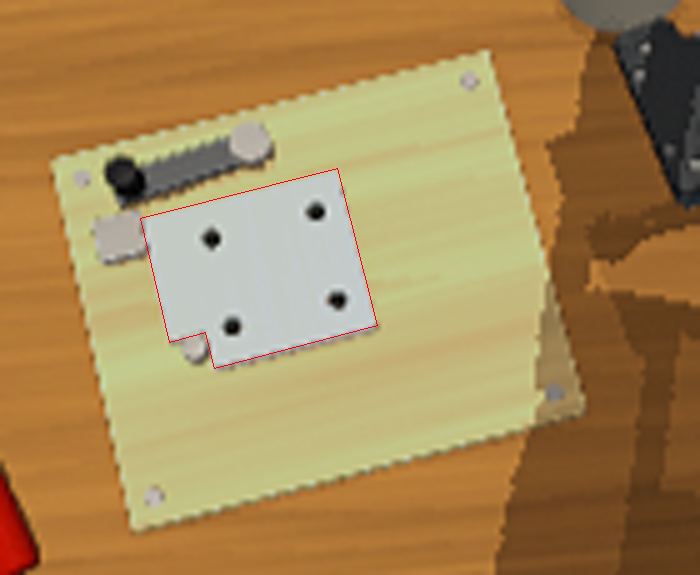

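The plate matches the predicted home outline to about 0.5 mm and 0.5°. Now the knob: I'll go over it, behind it on its +y side.

Call:
play_rows --pt "8 40 0 0 1" --pt "9 55 0 0 1" --pt "9 55 0 0 1" --pt "9 55 0 0 1" --pt "9 55 0 0 1" --pt "9 55 0 0 1" --pt "7 34 0 0 1" --pt "0 0 -20 0 1" --pt "0 0 -20 0 1" --pt "0 0 0 0 1"

```text
time_s: 17.92
ee_pos: [664.3, 207.3, 118.2]
ee_rot: [180.0, 0.2, 15.6]
force: [-1.1, -0.4, -0.4]
gripper_width: 0.7
```

```bash
python3 - <<'E'
from h import *
import cv2
im=cv2.cvtColor(env.grab_frame("scene"),cv2.COLOR_RGB2BGR)
cv2.imwrite("pics/sk.png",cv2.resize(im[150:350,200:400],None,fx=3,fy=3,interpolation=cv2.INTER_CUBIC))
E
```

```text
(no output)
```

View pics/sk.png

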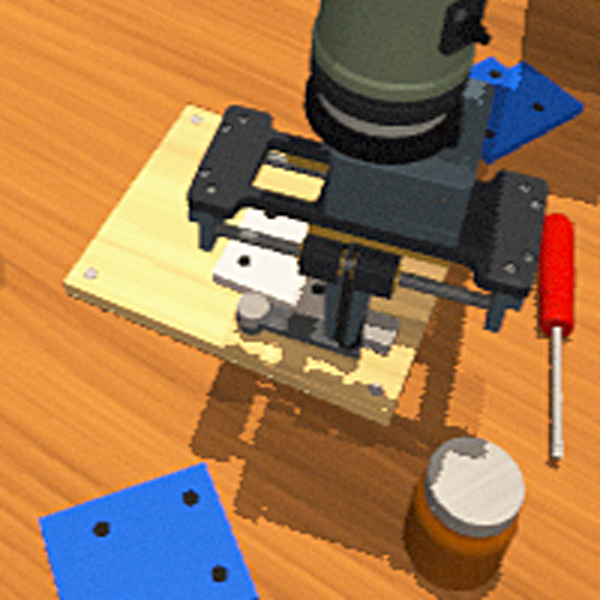

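Call:
play_rows --pt "0 0 -25 0 1" --pt "0 0 -20 0 1" --pt "0 0 -12 0 1" --pt "0 0 -5 0 1" --pt "0 0 0 0 1" --pt "0 0 0 0 1"

```text
time_s: 18.73
ee_pos: [666.1, 207.6, 58.9]
ee_rot: [180.0, -0.1, 15.5]
force: [-0.2, 0.4, -0.2]
gripper_width: 0.4
```

```bash
python3 - <<'E'
from h import *
np.set_printoptions(precision=1,suppress=True)
pv=T(JIG,(-20,80,56)); prev=None
for k in range(0,16):
    a=.1+k*.1
    c=T(JIG,(-20-68*np.cos(a)-25*np.sin(a),80-68*np.sin(a)+25*np.cos(a),56))[:2]
    print(round(a,2),c,None if prev is None else c-prev);prev=c
print(env.state()["ee_pos"],env.state()["ee_rot"],env.state()["force"])
E
```

```text
0.1 [652.9 204.4] None
0.2 [645.7 204.7] [-7.2  0.3]
0.3 [638.5 204.2] [-7.2 -0.5]
0.4 [631.3 203. ] [-7.1 -1.2]
0.5 [624.4 201.1] [-7.  -1.9]
0.6 [617.6 198.5] [-6.8 -2.6]
0.7 [611.1 195.3] [-6.5 -3.2]
0.8 [605.  191.4] [-6.1 -3.9]
0.9 [599.3 186.9] [-5.7 -4.5]
1.0 [594.1 181.9] [-5.2 -5. ]
1.1 [589.4 176.4] [-4.7 -5.5]
1.2 [585.3 170.4] [-4.1 -6. ]
1.3 [581.8 164.1] [-3.5 -6.3]
1.4 [578.9 157.4] [-2.9 -6.7]
1.5 [576.7 150.5] [-2.2 -6.9]
1.6 [575.2 143.4] [-1.5 -7.1]
[666.1 207.6  58.9] [180.   -0.1  15.5] [-0.2  0.4 -0.2]
```

Call:
play_rows --pt "-4.5 -1.1 -2 0 1" --pt "-4.5 -1.1 0 0 1" --pt "-4.2 -1 0 0 1" --pt "-3.6 0.2 0 2.9 1" --pt "-3.6 0.1 0 2.9 1" --pt "0 0 0 0 1"

```text
time_s: 19.48
ee_pos: [644.8, 204.6, 56.2]
ee_rot: [180.0, 0.0, 21.3]
force: [0.4, -0.2, 0.1]
gripper_width: 0.4
```

```bash
python3 snap.py k
```

```text
(no output)
```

View pics/scene_k.png

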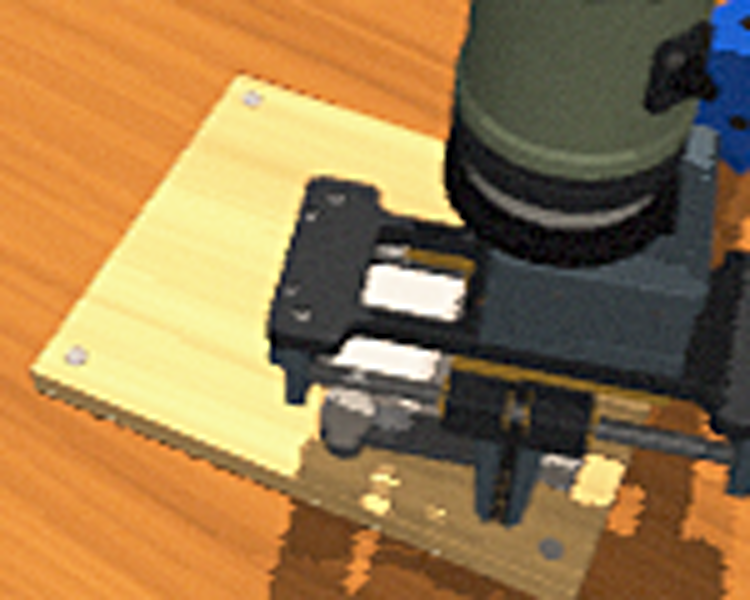

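Call:
play_rows --pt "-3.6 -0.1 0 2.9 1" --pt "-3.6 -0.4 0 2.9 1" --pt "-3.6 -0.5 0 2.9 1" --pt "-3.5 -0.7 0 2.9 1" --pt "-3.5 -0.9 0 2.9 1" --pt "-3.5 -1 0 2.9 1" --pt "0 0 0 0 1"

```text
time_s: 20.45
ee_pos: [623.8, 200.9, 56.1]
ee_rot: [180.0, -0.0, 38.7]
force: [-0.2, -0.6, 0.5]
gripper_width: 0.3
```

```bash
python3 snap.py l
```

```text
(no output)
```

View pics/scene_l.png

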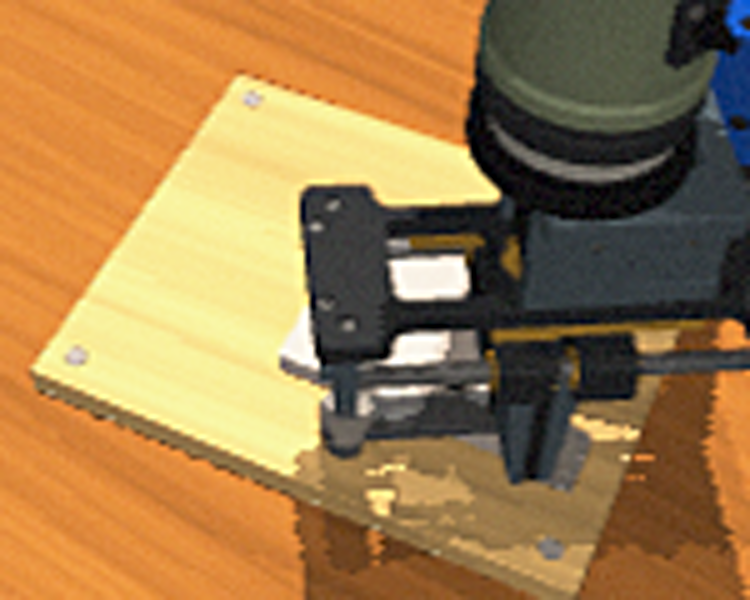

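View pics/top_l.png

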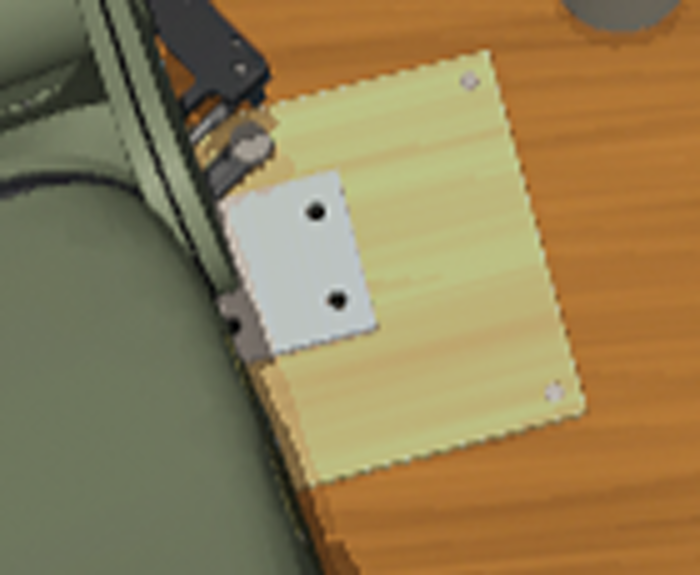

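The bar is swinging: in the top view it points down-left from the post at (250,142). The plate has not moved.

Call:
play_rows --pt "-3.4 -1.2 0 2.9 1" --pt "-3.4 -1.4 0 2.9 1" --pt "-3.3 -1.6 0 2.9 1" --pt "-3.2 -1.7 0 2.9 1" --pt "-3.1 -1.9 0 2.9 1" --pt "-3.0 -2 0 2.9 1" --pt "-2.9 -2.2 0 2.9 1" --pt "-2.8 -2.3 0 2.9 1" --pt "-2.6 -2.5 0 2.9 1" --pt "-2.5 -2.5 0 2.9 1" --pt "0 0 0 0 1"

```text
time_s: 21.92
ee_pos: [593.7, 181.6, 56.0]
ee_rot: [180.0, 0.0, 67.7]
force: [0.2, 0.3, 0.7]
gripper_width: 0.2
```

Call:
play_rows --pt "-2.4 -2.7 0 2.9 1" --pt "-2.3 -2.8 0 2.9 1" --pt "-2.1 -2.9 0 2.9 1" --pt "-2 -3 0 2.9 1" --pt "-1.8 -3.1 0 2.9 1" --pt "-1.7 -3.2 0 2.9 1" --pt "0 0 0 0 1"

```text
time_s: 22.8
ee_pos: [581.4, 163.9, 56.0]
ee_rot: [180.0, 0.0, 85.0]
force: [0.5, -0.8, 0.4]
gripper_width: 0.4
```

```bash
python3 snap.py m
```

```text
(no output)
```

View pics/scene_m.png

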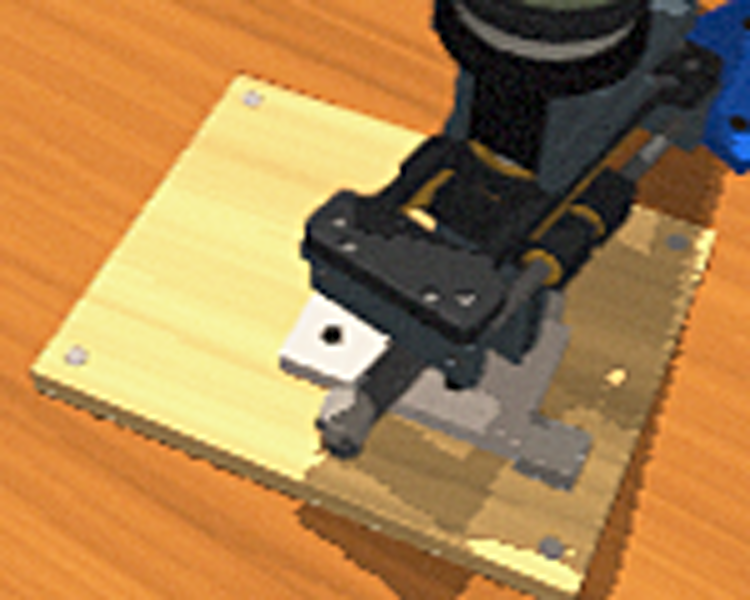

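View pics/top_m.png

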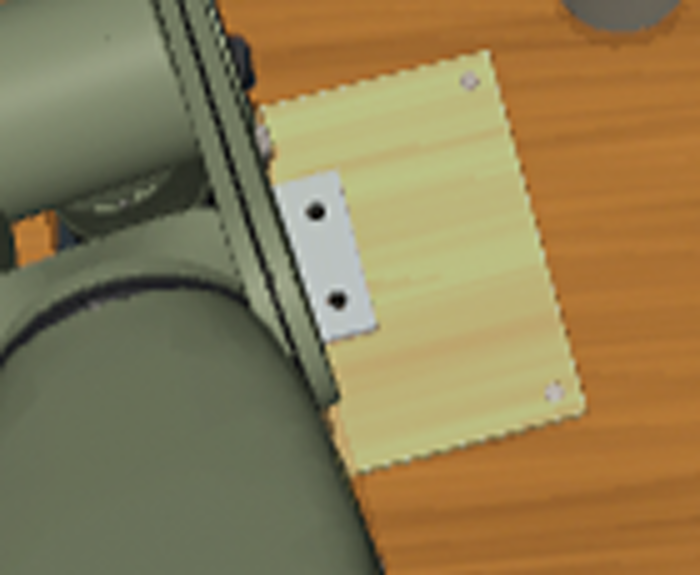

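Call:
play_rows --pt "-1.5 -3.3 0 2.9 1" --pt "-1.4 -3.4 0 2.9 1" --pt "-1.2 -3.4 0 2.9 1" --pt "0 0 0 0 1"

```text
time_s: 23.4
ee_pos: [577.3, 153.8, 56.0]
ee_rot: [180.0, 0.0, 93.8]
force: [0.8, -0.3, 0.2]
gripper_width: 0.5
```

Call:
play_rows --pt "-0.6 -1.7 0 1.5 1" --pt "-0.5 -1.7 0 1.4 1" --pt "0 0 0 0 1"

```text
time_s: 23.78
ee_pos: [576.2, 150.4, 56.0]
ee_rot: [180.0, 0.0, 96.7]
force: [0.7, 0.3, 0.1]
gripper_width: 0.5
```

Call:
play_rows --pt "-0.4 -1.7 0 1.4 1" --pt "0 0 0 0 1"

```text
time_s: 24.02
ee_pos: [575.8, 148.6, 56.0]
ee_rot: [180.0, 0.0, 98.2]
force: [1.1, 1.6, -0.2]
gripper_width: 0.3
```

Call:
play_rows --pt "-0.4 -1.7 0 1.4 1" --pt "0 0 0 0 1"

```text
time_s: 24.28
ee_pos: [575.4, 146.9, 56.0]
ee_rot: [180.0, 0.0, 99.6]
force: [0.3, 1.8, -0.1]
gripper_width: 0.4
```

Call:
play_rows --pt "-0.2 -1.5 0 0 1" --pt "0 0 0 0 1"

```text
time_s: 24.52
ee_pos: [575.4, 146.4, 56.1]
ee_rot: [179.9, -0.1, 99.5]
force: [1.6, 5.3, -0.7]
gripper_width: 1.0
```

Call:
play_rows --pt "0.2 -1.2 0 0 1" --pt "0 0 0 0 1"

```text
time_s: 24.78
ee_pos: [575.5, 146.2, 56.1]
ee_rot: [179.9, -0.2, 99.5]
force: [0.5, 8.2, -1.1]
gripper_width: 0.6
```

The end stop is reached: the force climbs to 8 N and the tool stands still. Backing off and lifting clear.

Call:
play_rows --pt "-0.3 2 0 0 1" --pt "-0.8 5 0 0 1" --pt "-1.5 8 0 0 1" --pt "0 0 30 0 1" --pt "0 0 50 0 1" --pt "-20 30 40 0 1" --pt "-40 50 0 0 1" --pt "-40 50 0 0 1" --pt "-40 50 0 0 1" --pt "-30 40 0 0 1" --pt "0 0 0 0 1" --pt "0 0 0 0 1"

```text
time_s: 26.28
ee_pos: [405.6, 375.4, 175.9]
ee_rot: [-180.0, 0.1, 99.6]
force: [0.9, -0.7, 0.1]
gripper_width: 0.5
```

```bash
python3 snap.py n; python3 chk.py n; python3 - <<'E'
from h import *
for a in (1.45,1.5,1.57):
    X=T(JIG,(-20-68*np.cos(a),80-68*np.sin(a),68)); print(a,(proj("top",X)-[160,150]+.4)*5,(proj("scene",X)-[215,170]+.4)*5)
E
```

```text
1.45 [257.63778754 252.40180525] [430.65034911 256.89389822]
1.5 [264.13755531 251.35101533] [423.48714578 253.74026425]
1.57 [273.13921318 249.3506926 ] [413.21254371 249.78951816]
```

View pics/top_n_ov.png

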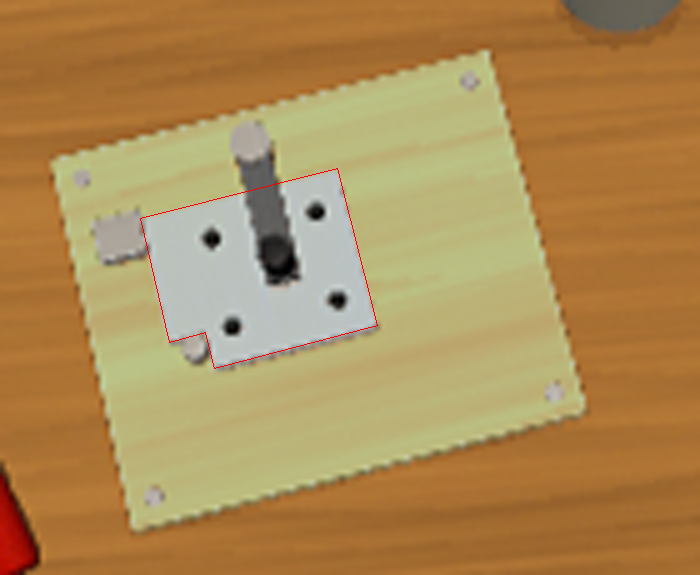

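View pics/scene_n_ov.png

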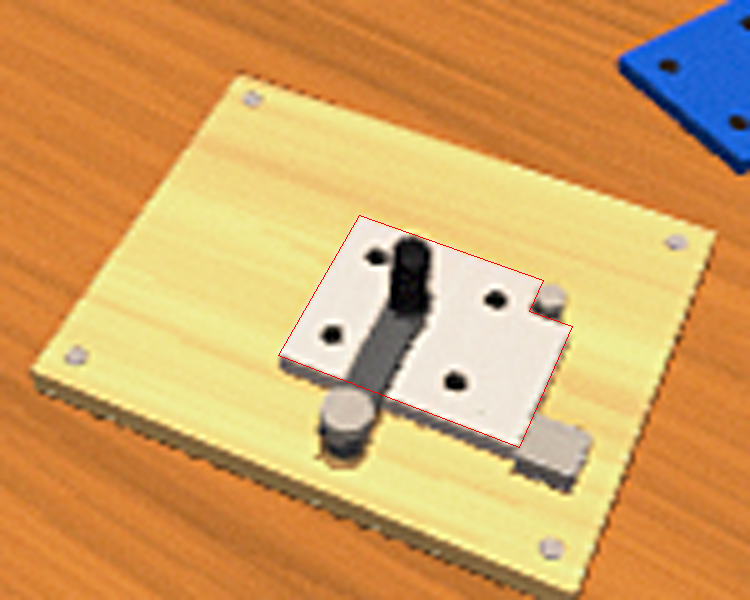

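View pics/top_n_full.png

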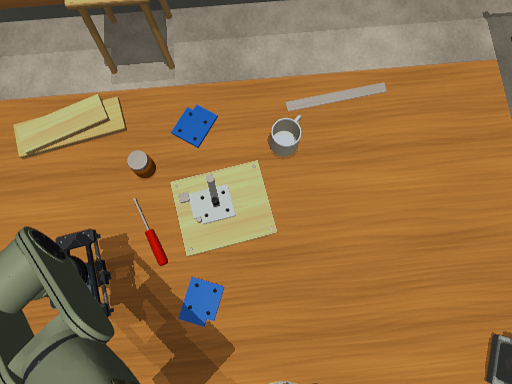

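```bash
python3 - <<'E'
import cv2
from h import *
a=cv2.imread("pics/top_n_full.png")[185:232,172:212]
b=cv2.imread("pics/scene_n_full.png")[215:275,300:345]
cv2.imwrite("pics/z.png",cv2.hconcat([cv2.resize(a,(400,470),interpolation=cv2.INTER_NEAREST),cv2.resize(b,(352,470),interpolation=cv2.INTER_NEAREST)]))
q=[(-88,62,26),(-88,38,26),(-114,38,26),(-114,62,26)]
for x in q: print(x,(proj("top",T(JIG,x))-[172,185]+.5)*10,(proj("scene",T(JIG,x))-[300,215]+.5)*7.83)
E
```

```text
(-88, 62, 26) [155.04590681  68.71233997] [142.25076571 358.8579328 ]
(-88, 38, 26) [174.73158707 152.65656356] [172.14009927 290.8790667 ]
(-114, 38, 26) [ 80.46072113 176.98443064] [265.54204838 325.95872212]
(-114, 62, 26) [61.18662463 92.80412319] [237.27798245 395.49007855]
```

View pics/z.png

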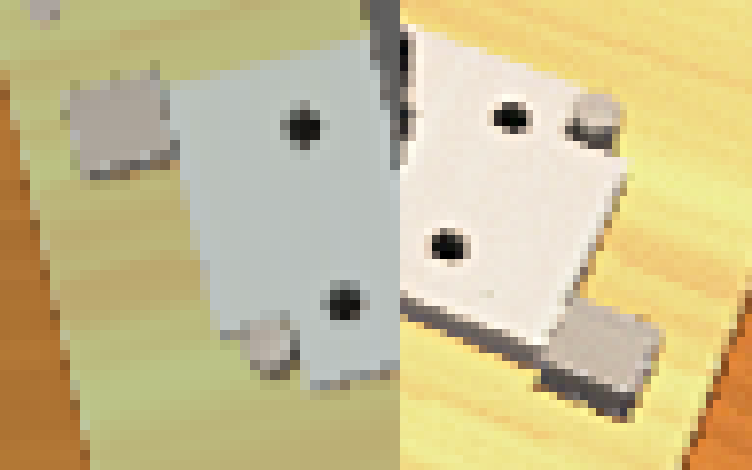

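No board shows between plate and block or between notch and peg. The bar is at its end stop, and the jar, mug and screwdriver have not moved. Handing in.

```bash
python3 -c "
from workcell import env
print(env.job_done(), env.state()['time_s'])"
```

```text
the job is handed in; nothing more can be done
the job is handed in; nothing more can be done
```

The job is done and handed in, at about 26 s on the robot's clock.

**What I did:**
- I slid the metal plate until its notch bore on the peg, at about 7 N.
- I turned it about the peg along an arc, at about 4–7 N, until its end met the stop block.
- I backed off and pressed at plate y 45 with about 9.7 N for about 1.3 s. The highest push I read on the plate was about 9.7 N.
- I then pushed the knob round until the bar hit its end stop, where the force rose to about 8 N with no further movement, and lifted the arm clear.

**Last checks:**
- **Plate:** its outline overlays the predicted home position in both views, and no board shows at the block or the peg.
- **Fit of the plate, taken before the bar swing:** using both cameras it is within about 0.5 mm and 0.01 rad of home. The top camera alone gave about 1 mm along jig x and 0.02 rad off, so the two fits disagree slightly. I put that down to calibration and pixel error.
- **Bar:** the knob sits within about 1–2 mm of its place for 1.57 rad.
- **Bystanders:** the jar, mug and screwdriver are where they were at the start.
- **Forces:** I could read them only at the end of each move, so a brief peak in between would not have shown.

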